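# Tighten a castor nut on a crate dolly with a reversible ratchet

## Robot

A 7-joint arm with a two-finger parallel gripper is mounted at the origin on the work surface. World frame = base frame: x ahead of the robot, y to its left, z up, the work surface at z = 0. Lengths are in m, angles in rad, forces in N, time in s.
With the tool pointing down it reaches from about 0.425 to 0.95 m from the base axis. Payload 4.7 kg.
Tool frame: the origin (TCP) lies on the centre line of the jaws, within the pads' length; the fingertips stand robot.nose_length ahead of it and the grasp point (between the pads) lies 8 mm behind it (robot.nose_length is the distance from the TCP to the fingertips, in m); z points along the fingers, x is the direction in which the jaws open and shut, and the axes are right-handed (so a half turn about z gives the same grasp; the last joint's range is limited). The gripper opens to 85 mm and grips with 20 to 120 N. Pads are 22 mm wide; open, the fingers measure 114 mm over their backs; the gripper's body (76 mm by 85 mm) begins 54 mm behind the grasp point. The pads swing forward as they close: fully open they stand 13 mm farther back than shut.
Start: joints at [1.174, 0.469, -0.049, 1.532, 0.024, 1.141, -0.082], TCP at [0.243, -0.63, 0.213] pointing down, gripper open.
Joint ranges: [-2.59, 2.59], [-0.33, 1.99], [-1.39, 1.29], [0.1, 2.45], [-1.04, 4.18], [0.21, 1.99], [-2.66, 2.66]. Speed limits (rad/s): [2.57, 2.57, 3.14, 3.14, 3.14, 3.14, 3.14].

## Interface

Orientations are given as [roll, pitch, yaw] about the fixed x, y, z axes, in that order (R = Rz(yaw) Ry(pitch) Rx(roll)).
In Python, from plant import robot gives the robot as it stands. Calls block until the motion is done:
- robot.goto(position, orientation): joint-space move of the TCP to a pose.
- robot.move_straight(position, vel=0.15, attitude=None, contact_N=None): straight line of the TCP; attitude=None keeps the orientation; vel is the mean speed in m/s. With contact_N (N) it stops when the force on the tool has changed by that much, and returns True; else False.
- robot.move_joints(angles): joint-space move.
- robot.grip(opening, strength=None): opening from 0.0 (shut) to 1.0 (fully open); strength is the grip in N (None keeps the last); returns when the fingers have stopped.
- robot.sleep(seconds).
- robot.inverse_kinematics(position, orientation): joint angles nearest the present ones, or None.
- robot.sense(): the state.
- robot.grab_frame(name): name is "scene" or "top" or "wrist"; returns a dict with "image" (420x560x3 uint8, red, green, blue), "range_z" (420x560 float32, m along the optical axis (not along the pixel's ray), 0 where there is no reading), "fx", "fy", "cx", "cy" (pixels), "R" (3x3) and "t" (3): a world point X has camera coordinates R X + t. Camera axes: x right, y down, z forward; pixel columns grow to the right and rows downward; lengths in m; the calibration is good to about 2 mm. A picture is of the moment at which its call begins.
A pose or a line that the arm cannot do raises robot.IKError and nothing moves.
- robot.close_job(): hands the job in, once; it reports no verdict.
The state is a dict: "t": time; "joint_pos": joint angles; "joint_velocities": joint speeds; "effort": joint torques, N m; "tcp_pos": TCP position; "tcp_rot": TCP orientation; "wrist_force": force on the tool from outside, world axes, zero at the start; "torque": the same for the moment, N m; "opening": opening from 0.0 (shut) to 1.0 (fully open).
Only numpy, scipy, OpenCV 4.12 (cv2) and the standard library are available. Lean on these libraries where they do the work, as an engineer would, in place of code of your own. Each camera call takes 0.05 s, during which the arm holds its last target. There are 200 camera calls.

## Task

A crate dolly lies upside down on the bench with the ratchet already standing on one castor nut, but the ratchet is set to loosen and the nut is only part-way down. Flip the ratchet's direction lever fully over to tighten, then swing the handle back and forth to run the nut down clockwise, and pull it tight to about 2.2 newton metres (no less than 1.7, never over 2.8). Then let go, and leave the spare castor, the tape roll and the nut tray where they are.

Things in the scene. Friction and masses are not known exactly. Their poses are not given: they have to be found in the camera images.
- dolly: Blue steel crate dolly, 300 x 400 mm, upside down and fixed on the bench: frame 30 mm high, four zinc castors, wheels up (75 mm, tops 130 mm above the bench). Origin on the bench straight under the axis of the nut to tighten. The dolly lies towards its +y; its short end is 25 mm from the nut axis on the -y side; the nearest castor axes are at (-30, 30) and (160, 30) mm.
- head_top (a point): Centre of the top of the ratchet's round head (43 mm across, 24 mm thick), on the vertical nut axis, 91 mm above the bench. Steel half-inch ratchet, 233 mm long, socket down on the nut; it only turns about this axis and does not lift off. The point's -y axis points along the handle.
- grip (a point): Point on the centre line of the handle's grip, 160 mm from the nut axis and 79 mm above the bench: a level round black rubber sleeve, 25 mm in diameter, from 112 to 212 mm from the axis. Its -y axis points along the handle, away from the head.
- ratchet (a joint): Swing of the handle, rad, clockwise from above positive; 0 along the dolly's -y. Goes from -1.05 to 0.85, where the two nearest castors stop it. Stays where left (0.15 Nm friction); head and handle give up to 0.1 rad under full load. Set to tighten, swinging clockwise takes the nut along, swinging back clicks over 24 teeth; up to 0.26 rad is lost at the start of a working stroke.
- lever (a joint): Direction lever on the ratchet, rad, clockwise from above positive. Its pin is on the handle's centre line, 25 mm from the nut axis; its arm points along the handle to the thumb tab. -0.45 = loosen (tab on the handle's counter-clockwise side), +0.45 = tighten (tab on the clockwise side); the pawl is surely in only beyond 0.3. 2 to 3 N sideways on the tab moves it; it stays where left.
- lever_tab (a point): Centre of the lever's thumb tab, an upright steel lug 11 mm across, 7 mm along the handle and 16 mm high (91 to 107 mm above the bench), 21.5 mm from the lever's pin; the flat arm between them is 5 mm high. The tab travels 19 mm from side to side.
- nut_bite (a joint): Turn of the nut past touching its washer, rad, clockwise positive: 0 while it still runs (0.4 to 0.55 Nm on the handle; it starts an unknown 2 to 2.7 rad short). Seated, it holds still up to 1.4 Nm, then gives 0.05 rad per further Nm (2.2 Nm: 0.043, 2.8 Nm: 0.072) and keeps the most it was given. Nm = force across the handle x distance from the nut axis: 2.2 Nm is 13.8 N at the grip point.
- spare_castor: Bystander: loose zinc castor with a 75 mm black wheel, standing wheel up on its 80 mm plate, 100 mm high; origin under the plate's centre.
- tape_roll: Bystander: loose roll of brown packing tape lying flat, 100 mm across, 48 mm high; origin at the centre of its underside.
- nut_tray: Bystander: loose white tray 110 x 80 x 30 mm with a few nuts; origin at the centre of its underside.

How it is judged:
By the outcome, as a careful person would: the job done as asked, in the order asked, and still so for the second after the job is handed in, with the robot touching nothing.
It also fails if it takes over 72 s, if anything falls off the work surface, if the arm or the gripper's body presses on something with over 40 N, if the wrist force passes 120 N, or if a joint passes its speed limit or range.

## Working session

There is one attempt and no reset: what is moved stays moved. The work goes in short steps, each a Python script; the robot and the scene stay as the last script left them, time stands still between calls to the robot, and variables do not carry over. Pictures are saved under pics/ and viewed, about 8 in all and at most 12, crops included, and the job is handed in when it is done.

```bash
ls; mkdir -p pics; python3 - <<'E'
from plant import robot
import cv2,numpy as np
s=robot.sense();print(s, robot.nose_length)
a=robot.grab_frame("scene");b=robot.grab_frame("top")
for n,f in(("scene",a),("top",b)):
    np.savez(f"pics/{n}0.npz",**f); cv2.imwrite(f"pics/{n}0.png",f["image"][:,:,::-1])
    print(n,f["fx"],f["R"],f["t"])
E
```

```text
pics
{'t': 0.0, 'joint_pos': array([ 1.17413085,  0.46946753, -0.04860154,  1.53367078,  0.02412862,
        1.14097017, -0.08231804]), 'joint_velocities': array([-7.50761542e-04, -1.44792850e-03, -6.80462538e-04, -5.01352430e-05,
        3.87510632e-04, -2.25611672e-03,  5.09950807e-04]), 'effort': array([ 3.27914458e-04, -5.10307467e+01, -4.60504380e-02, -2.37706912e+01,
        1.08211514e-02,  7.59560731e-03,  1.16614294e-05]), 'tcp_pos': array([ 0.2424734 , -0.62930192,  0.21145368]), 'tcp_rot': array([ 3.14150087e+00,  1.92692915e-03, -1.20300003e+00]), 'wrist_force': array([0.82112428, 0.26231525, 0.10361958]), 'torque': array([-0.04210174,  0.05956179, -0.00560761]), 'opening': 0.9955669580420142} 0.011
scene 449.1409538726773 [[-0.79794297  0.60240593  0.01985241]
 [ 0.39475611  0.54721411 -0.73805442]
 [-0.45547188 -0.58108848 -0.67444907]] [ 0.4697197  -0.08948843  1.04122426]
top 430.8684613097622 [[ 0.02059918 -0.99935067  0.029562  ]
 [-0.98332265 -0.02559518 -0.18005957]
 [ 0.18069929 -0.0253599  -0.98321139]] [-0.09688922  0.52686221  0.7759541 ]
```

View pics/scene0.png

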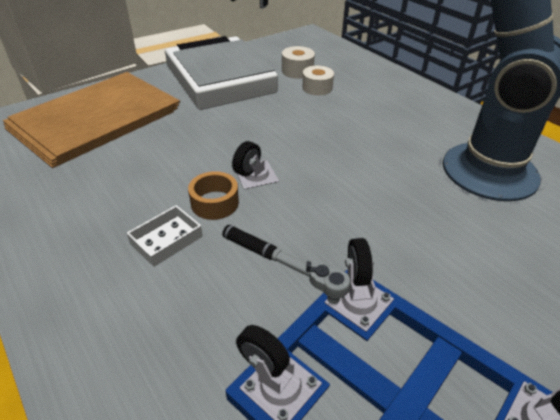

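View pics/top0.png

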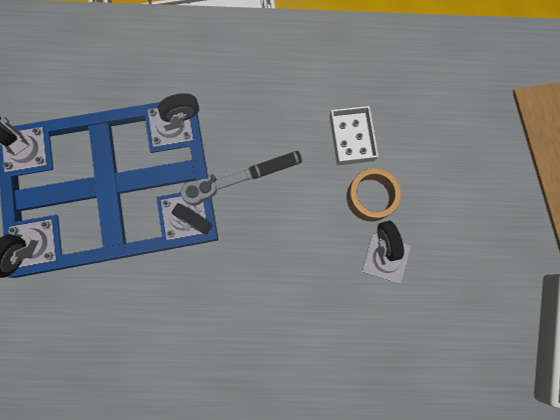

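The top view shows the ratchet head near (196,190), the grip from (252,170) to (300,156) and the lever around (211,184). The near castor wheel is at (190,218). The bystanders (tray, tape, castor) are at columns 335–410. Next I compute the positions.

```bash
cat > h.py <<'E'
import numpy as np,cv2
def ray(f,uv,z):
    uv=np.atleast_2d(uv).astype(float);R=f["R"];t=f["t"]
    d=np.c_[(uv[:,0]-f["cx"])/f["fx"],(uv[:,1]-f["cy"])/f["fy"],np.ones(len(uv))]@R
    c=-R.T@t
    return c+d*((z-c[2])/d[:,2])[:,None]
def proj(f,X):
    c=np.atleast_2d(X)@f["R"].T+f["t"]
    return np.c_[c[:,0]/c[:,2]*f["fx"]+f["cx"],c[:,1]/c[:,2]*f["fy"]+f["cy"]]
E
python3 - <<'E'
from h import *
for n,box in(("top",(240,150,306,180)),("scene",(215,220,280,262))):
    f=dict(np.load(f"pics/{n}0.npz")); im=f["image"]
    m=(im.max(2)<75).astype(np.uint8); M=np.zeros_like(m);x0,y0,x1,y1=box;M[y0:y1,x0:x1]=m[y0:y1,x0:x1]
    c=max(cv2.findContours(M,0,2)[0],key=cv2.contourArea)
    r=cv2.minAreaRect(c);b=cv2.boxPoints(r);L=[np.linalg.norm(b[0]-b[1]),np.linalg.norm(b[1]-b[2])]
    e=[(b[0]+b[1])/2,(b[2]+b[3])/2] if L[0]<L[1] else [(b[1]+b[2])/2,(b[3]+b[0])/2]
    P=ray(f,e,.079);print(n,e,P.round(4),np.linalg.norm(P[0]-P[1]))
    M=ray(f,[r[0]],.079);print(M)
f=dict(np.load("pics/top0.npz"));im=f["image"].astype(int)
# dolly short end (blue) top z=.03
m=((im[:,:,2]>im[:,:,0]+50)).astype(np.uint8)
c=max(cv2.findContours(m,0,2)[0],key=cv2.contourArea)
b=cv2.boxPoints(cv2.minAreaRect(c));P=ray(f,b,.03);print(P.round(4))
h=ray(f,[(205,189)],.091);print(h)
cr=f["image"][130:250,140:310,::-1];cv2.imwrite("pics/crop.png",cv2.resize(cr,None,fx=4.5,fy=4.5,interpolation=3))
E
```

```text
top [array([294.69998, 158.09998], dtype=float32), array([258.1    , 170.29999], dtype=float32)] [[ 0.6271 -0.1115  0.079 ]
 [ 0.6012 -0.0431  0.079 ]] 0.07310762511932141
[[ 0.61411924 -0.07714547  0.079     ]]
scene [array([223.29526, 229.37672], dtype=float32), array([274.53506, 253.6482 ], dtype=float32)] [[ 0.6343 -0.1234  0.079 ]
 [ 0.5959 -0.0266  0.079 ]] 0.10416667692129594
[[ 0.61460105 -0.0737924   0.079     ]]
[[0.6807 0.5052 0.03  ]
 [0.7692 0.0958 0.03  ]
 [0.4704 0.0323 0.03  ]
 [0.3955 0.4199 0.03  ]]
[[0.55973889 0.05232461 0.091     ]]
```

View pics/crop.png

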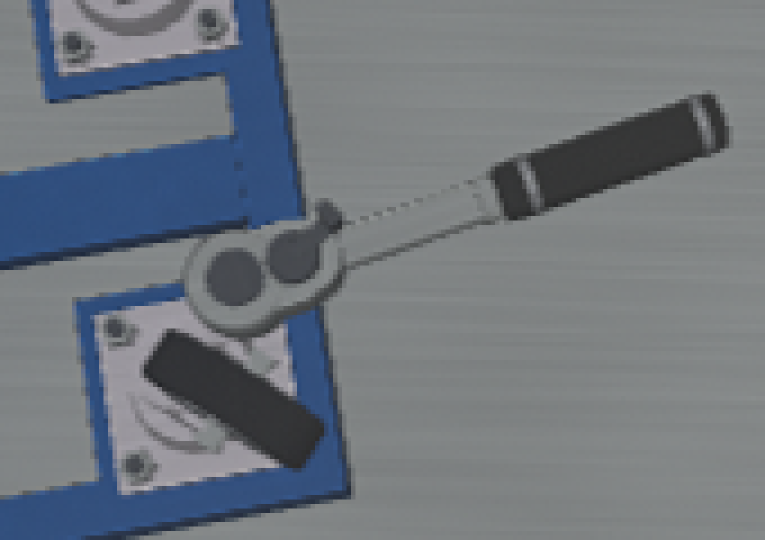

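The crop shows the head centre at crop (235,278), the lever pin at (293,255) and the tab at (330,215), on the counter-clockwise side. The near wheel's corner is at (325,430). Next I get the frame numbers and check reach.

```bash
python3 - <<'E'
from h import *
from plant import robot
f=dict(np.load("pics/top0.npz"));g=dict(np.load("pics/scene0.npz"))
c=lambda u,v:(140+u/4.5,130+v/4.5)
head=ray(f,[c(235,278)],.091)[0];tab=ray(f,[c(330,213)],.107)[0];pin=ray(f,[c(293,255)],.096)[0]
end=ray(f,[c(713,122)],.079)[0]; s=ray(f,[c(503,193)],.079)[0]
print("head",head,"tab",tab,"pin",pin,"end",end,"sleeve start",s,np.linalg.norm((end-head)[:2]),np.linalg.norm((s-head)[:2]))
d=(end-head)[:2];a=np.arctan2(d[0],-d[1]);print("a",a)
p=ray(g,[(337,284)],.091)[0];print("scene head approx",p, proj(g,head),proj(g,tab))
for q in np.arange(-.9,.8,.2):
    a_=.209-q;P=head[:2]+.165*np.array([np.sin(a_),-np.cos(a_)])
    for k in(0,np.pi,-np.pi):
        j=robot.inverse_kinematics([*P,.087],[np.pi,0,a_+k]); print(round(q,2),round(k,1),None if j is None else np.round(j,2))
E
```

```text
head [0.55391157 0.07520904 0.091     ] tab [0.57790875 0.03612048 0.107     ] pin [0.56291817 0.05159378 0.096     ] end [ 0.62925624 -0.11853543  0.079     ] sleeve start [ 0.59588549 -0.03141542  0.079     ] 0.2078791405195267 0.1145887647329897
a 0.37088947094789143
scene head approx [0.56211946 0.08645247 0.091     ] [[336.10125648 276.70377189]] [[308.23746826 261.04566601]]
-0.9 0 [ 0.47  0.79 -0.86  1.54  0.64  1.11  0.57]
-0.9 3.1 [ 0.06  0.63 -0.19  1.57  0.14  0.95 -2.2 ]
-0.9 -3.1 [ 0.06  0.63 -0.19  1.57  0.14  0.95 -2.2 ]
-0.7 0 [ 0.49  0.74 -0.8   1.59  0.59  1.07  0.43]
-0.7 3.1 [ 0.07  0.6  -0.14  1.62  0.1   0.93 -2.33]
-0.7 -3.1 [ 0.07  0.6  -0.14  1.62  0.1   0.93 -2.33]
-0.5 0 [ 0.51  0.69 -0.75  1.65  0.54  1.02  0.3 ]
-0.5 3.1 [ 0.06  0.57 -0.07  1.68  0.05  0.9  -2.46]
-0.5 -3.1 [ 0.06  0.57 -0.07  1.68  0.05  0.9  -2.46]
-0.3 0 [ 0.52  0.64 -0.69  1.71  0.48  0.97  0.15]
-0.3 3.1 [ 0.06  0.53 -0.02  1.74  0.01  0.86 -2.6 ]
-0.3 -3.1 [ 0.06  0.53 -0.02  1.74  0.01  0.86 -2.6 ]
-0.1 0 [ 0.53  0.58 -0.64  1.79  0.43  0.92  0.01]
-0.1 3.1 [-0.66  0.77  1.11  1.86 -0.8   1.05 -2.05]
-0.1 -3.1 [-0.66  0.77  1.11  1.86 -0.8   1.05 -2.05]
0.1 0 [ 0.53  0.52 -0.59  1.86  0.37  0.87 -0.14]
0.1 3.1 [-0.67  0.72  1.11  1.93 -0.78  1.   -2.23]
0.1 -3.1 [-0.67  0.72  1.11  1.93 -0.78  1.   -2.23]
0.3 0 [ 0.52  0.47 -0.55  1.94  0.33  0.82 -0.3 ]
0.3 3.1 [-0.69  0.67  1.11  2.   -0.75  0.95 -2.42]
0.3 -3.1 [-0.69  0.67  1.11  2.   -0.75  0.95 -2.42]
0.5 0 [ 0.5   0.41 -0.52  2.01  0.29  0.78 -0.48]
0.5 3.1 [ 0.94  0.67 -1.18  1.99  0.75  1.    2.25]
0.5 -3.1 [ 0.94  0.67 -1.18  1.99  0.75  1.    2.25]
0.7 0 [ 0.48  0.36 -0.5   2.08  0.25  0.75 -0.68]
0.7 3.1 [ 0.95  0.61 -1.17  2.06  0.71  0.95  2.04]
0.7 -3.1 [ 0.95  0.61 -1.17  2.06  0.71  0.95  2.04]
```

```bash
cat >> h.py <<'E'
H=np.array([.5539,.0752]);A0=.209
def P(a,r,lat,z):  # a: handle angle from world -y toward +x
    return [*(H+r*np.array([np.sin(a),-np.cos(a)])+lat*np.array([np.cos(a),np.sin(a)])),z]
def O(a): return [np.pi,0,a]
def save(robot,name,cam,box=None,s=1):
    f=robot.grab_frame(cam);np.savez(f"pics/{name}.npz",**f);im=f["image"][:,:,::-1]
    if box: im=im[box[1]:box[3],box[0]:box[2]]
    cv2.imwrite(f"pics/{name}.png",cv2.resize(im,None,fx=s,fy=s,interpolation=3));return f
E
python3 - <<'E'
from h import *
from plant import robot
a=.371
robot.grip(0.0)
robot.goto(P(a,.045,.042,.2),O(a))
robot.sleep(.2);f0=robot.sense()["wrist_force"]
print(robot.move_straight(P(a,.045,.042,.111),vel=.12,contact_N=5))
robot.sleep(.2);s=robot.sense();print(s["t"],s["tcp_pos"],f0,s["wrist_force"],s["opening"])
save(robot,"w1","wrist")
E
```

```text
False
4.875 [0.60991495 0.04860444 0.11188308] [ 0.20358731  0.62134865 -0.07178969] [-0.53645991 -0.5907466  -0.54644759] 0.0014939519763120242
```

View pics/w1.png

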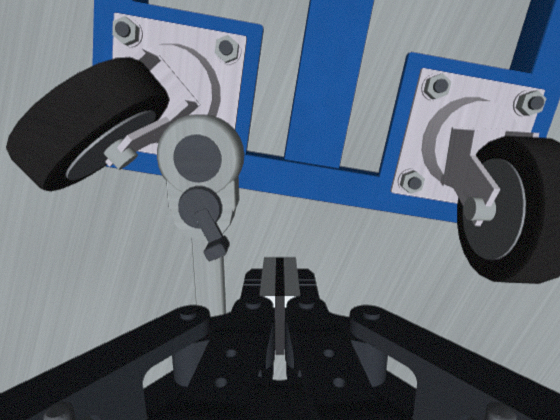

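The wrist view shows the head at (198,157), the pin at (200,207), the tab at (215,247) and the shut fingertips at (262–298, 258–300). I check the tip height and the head and tab positions from this view.

```bash
python3 - <<'E'
from h import *
f=dict(np.load("pics/w1.npz"))
a=.371
def loc(X): v=np.array(X)[:2]-H; return np.array([v@[np.sin(a),-np.cos(a)],v@[np.cos(a),np.sin(a)]]).round(4)
print("head",loc(ray(f,[(198,158)],.091)[0]),"tab",loc(ray(f,[(215,243)],.107)[0]),"pin",loc(ray(f,[(200,206)],.096)[0]),"handle",loc(ray(f,[(210,290)],.085)[0]))
for uv in((198,158),(215,243),(280,262),(270,262),(290,262),(264,290),(280,290),(255,280)):
    z=float(f["range_z"][uv[1],uv[0]]);X=f["R"].T@(np.array([(uv[0]-f["cx"])/f["fx"]*z,(uv[1]-f["cy"])/f["fy"]*z,z])-f["t"])
    print(uv,round(z,3),X.round(4),loc(X))
E
```

```text
head [-0.0024  0.0018] tab [0.0369 0.0111] pin [0.0211 0.0024] handle [0.0732 0.0028]
(198, 158) 0.181 [0.5545 0.0779 0.0901] [-0.0023  0.0016]
(215, 243) 0.18 [0.5774 0.043  0.1024] [0.0385 0.0103]
(280, 262) 0.143 [0.6056 0.0598 0.1396] [0.0331 0.0426]
(270, 262) 0.142 [0.6018 0.0587 0.1404] [0.0328 0.0386]
(290, 262) 0.0 [0.5849 0.1117 0.2723] [-0.0227  0.0421]
(264, 290) 0.12 [0.6005 0.058  0.1636] [0.033  0.0372]
(280, 290) 0.12 [0.6056 0.0597 0.1632] [0.0332 0.0425]
(255, 280) 0.136 [0.5982 0.0526 0.1474] [0.0371 0.0331]
```

```bash
python3 - <<'E'
from h import *
from plant import robot
a=.371
for l in (.03,.024,.018,.012,.008):
    c=robot.move_straight(P(a,.045,l,.111),vel=.04,contact_N=12)
    s=robot.sense();print(l,c,s["wrist_force"].round(2))
    if c:break
save(robot,"w2","wrist");print(s["t"])
E
```

```text
0.03 False [-0.41  0.67  0.47]
0.024 False [ 0.13 -0.28  1.19]
0.018 False [-0.03 -0.19 -0.41]
0.012 False [-0.91  0.57  0.27]
0.008 False [-0.25 -0.06 -0.45]
6.525
```

View pics/w2.png

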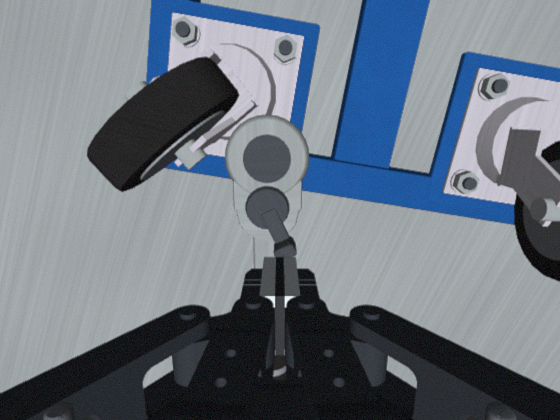

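The tab, at (284,247), is still on the loosen side and the fingertips seem to hang over or behind it. I check where the tips should project.

```bash
python3 - <<'E'
from h import *
from plant import robot
f=dict(np.load("pics/w2.npz"));s=robot.sense();print(s["tcp_pos"],s["tcp_rot"],s["opening"])
a=.371
v=s["tcp_pos"][:2]-H;print(v@[np.sin(a),-np.cos(a)],v@[np.cos(a),np.sin(a)])
for r in(.034,.045):
  for z in(.095,.101,.107,.12,.14): print(r,z,proj(f,P(a,r,.008,z)))
print("cam",-f["R"].T@f["t"],f["R"][2])
for u in range(262,306,6): print(u,[round(float(f["range_z"][v,u]),3) for v in range(230,300,6)])
E
```

```text
[0.57764341 0.0361022  0.1110478 ] [ 3.14150777e+00 -7.50255210e-05  3.70911980e-01] -0.0003629841037808255
0.04504591254891396 0.00795322385102111
0.034 0.095 [[280.16004068 230.42297951]]
0.034 0.101 [[280.18413042 234.11541271]]
0.034 0.107 [[280.2098262  238.05401622]]
0.034 0.12 [[280.27183481 247.55858483]]
0.034 0.14 [[280.38864937 265.46371279]]
0.045 0.095 [[280.14994714 250.52131992]]
0.045 0.101 [[280.17333212 254.79284841]]
0.045 0.107 [[280.19825044 259.34446212]]
0.045 0.12 [[280.25827396 270.30843275]]
0.045 0.14 [[280.37093214 290.88671968]]
cam [0.55277764 0.09910431 0.27145362] [ 0.09567501 -0.24648286 -0.96441303]
262 [0.191, 0.191, 0.199, 0.199, 0.198, 0.199, 0.202, 0.133, 0.129, 0.124, 0.119, 0.113]
268 [0.193, 0.193, 0.198, 0.198, 0.2, 0.145, 0.139, 0.134, 0.127, 0.124, 0.12, 0.116]
274 [0.184, 0.186, 0.196, 0.181, 0.177, 0.144, 0.139, 0.133, 0.128, 0.124, 0.119, 0.116]
280 [0.186, 0.186, 0.186, 0.178, 0.175, 0.145, 0.139, 0.133, 0.129, 0.123, 0.12, 0.116]
286 [0.188, 0.0, 0.18, 0.176, 0.176, 0.145, 0.138, 0.133, 0.13, 0.123, 0.12, 0.115]
292 [0.285, 0.287, 0.18, 0.175, 0.177, 0.144, 0.139, 0.133, 0.128, 0.125, 0.12, 0.116]
298 [0.287, 0.288, 0.289, 0.29, 0.292, 0.294, 0.293, 0.142, 0.128, 0.124, 0.12, 0.114]
304 [0.285, 0.287, 0.289, 0.29, 0.292, 0.293, 0.293, 0.144, 0.138, 0.133, 0.128, 0.11]
```

```bash
python3 - <<'E'
from h import *
from plant import robot
robot.move_straight(P(.371,.045,.035,.111),vel=.08)
f=save(robot,"s1","scene",(250,190,390,310),5)
s=robot.sense()
for z in(.136,.111,.101): print(z,(proj(f,[*s["tcp_pos"][:2],z])-[250,190])*5)
E
```

```text
0.136 [[251.93615124 348.04846781]]
0.111 [[248.55725222 403.91702479]]
0.101 [[247.2531717  425.47940261]]
```

View pics/s1.png

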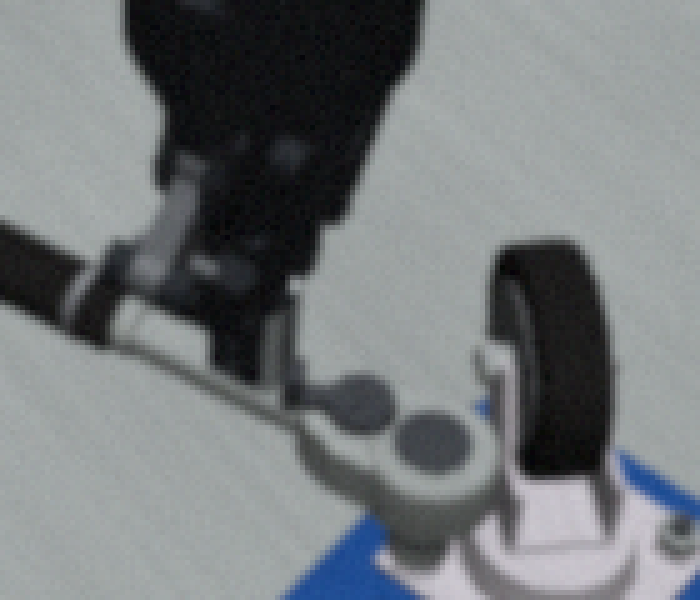

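The scene crop shows the fingertip bottom at about (240,380), which is z≈0.12 and higher than the TCP would suggest. I go lower and push again.

```bash
python3 - <<'E'
from h import *
from plant import robot
a=.371
print(robot.move_straight(P(a,.045,.036,.091),vel=.08,contact_N=5))
for l in (.03,.025,.02,.016,.012,.008):
    c=robot.move_straight(P(a,.045,l,.091),vel=.04,contact_N=8)
    robot.sleep(.1);s=robot.sense();print(l,c,s["wrist_force"].round(2))
    if c:break
save(robot,"w3","wrist");save(robot,"s3","scene",(250,190,390,310),5);print(s["t"])
cv2.imwrite("pics/c3.png",np.hstack([cv2.imread("pics/w3.png")[80:340,140:420],cv2.resize(cv2.imread("pics/s3.png"),(303,260))]))
E
```

```text
False
0.03 False [ 0.02 -0.38 -0.49]
0.025 False [-0.04 -0.21  0.3 ]
0.02 False [-0.77 -0.39 -0.3 ]
0.016 False [ 0.25 -0.36 -0.03]
0.012 False [-0.63 -0.4  -0.56]
0.008 False [ 0.68 -0.03  0.55]
9.7167
```

View pics/c3.png

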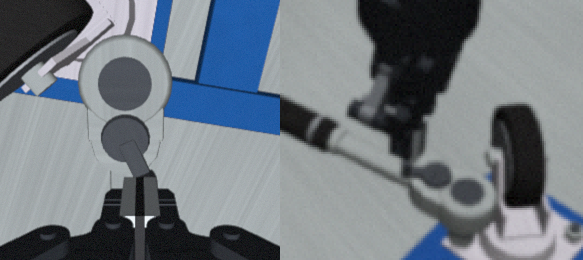

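```bash
python3 - <<'E'
from h import *
from plant import robot
f=dict(np.load("pics/w3.npz"));s=robot.sense();print(s["tcp_pos"]);a=.371
for v in range(236,300,4):
  o=[]
  for u in (272,280,288):
    z=float(f["range_z"][v,u]);X=f["R"].T@(np.array([(u-f["cx"])/f["fx"]*z,(v-f["cy"])/f["fy"]*z,z])-f["t"]);w=X[:2]-H
    o.append((round(w@[np.sin(a),-np.cos(a)],4),round(w@[np.cos(a),np.sin(a)],4),round(X[2],4)))
  print(v,o)
E
```

```text
[0.57776325 0.03617508 0.09104791]
236 [(np.float64(0.03), np.float64(0.0045), np.float64(0.0957)), (np.float64(0.0301), np.float64(0.0081), np.float64(0.0955)), (np.float64(0.0323), np.float64(0.0119), np.float64(0.0889))]
240 [(np.float64(0.0319), np.float64(0.0045), np.float64(0.0957)), (np.float64(0.0324), np.float64(0.0081), np.float64(0.0944)), (np.float64(0.0345), np.float64(0.012), np.float64(0.0883))]
244 [(np.float64(0.0338), np.float64(0.0045), np.float64(0.096)), (np.float64(0.0338), np.float64(0.0081), np.float64(0.0959)), (np.float64(0.0368), np.float64(0.012), np.float64(0.0876))]
248 [(np.float64(0.0362), np.float64(0.0044), np.float64(0.0947)), (np.float64(0.0361), np.float64(0.0081), np.float64(0.095)), (np.float64(0.0366), np.float64(0.0119), np.float64(0.0937))]
252 [(np.float64(0.038), np.float64(0.0044), np.float64(0.0952)), (np.float64(0.0376), np.float64(0.0081), np.float64(0.0963)), (np.float64(0.0376), np.float64(0.0118), np.float64(0.0961))]
256 [(np.float64(0.0444), np.float64(0.0042), np.float64(0.0842)), (np.float64(0.0393), np.float64(0.0081), np.float6
[... 1267 characters left out ...]
.1372)), (np.float64(0.0326), np.float64(0.008), np.float64(0.139)), (np.float64(0.0332), np.float64(0.0108), np.float64(0.1378))]
288 [(np.float64(0.0327), np.float64(0.0054), np.float64(0.1417)), (np.float64(0.0327), np.float64(0.008), np.float64(0.1418)), (np.float64(0.0328), np.float64(0.0107), np.float64(0.1416))]
292 [(np.float64(0.0328), np.float64(0.0054), np.float64(0.1444)), (np.float64(0.0329), np.float64(0.008), np.float64(0.1443)), (np.float64(0.0337), np.float64(0.0107), np.float64(0.1427))]
296 [(np.float64(0.0328), np.float64(0.0055), np.float64(0.1471)), (np.float64(0.0332), np.float64(0.008), np.float64(0.1465)), (np.float64(0.0334), np.float64(0.0106), np.float64(0.1462))]
```

The depth data puts the shut fingertips at z≈0.1145 with the TCP at 0.091, so the tips really stand about 24 mm behind the TCP. They passed over the tab. I repeat the push with the tips at 0.098.

```bash
python3 - <<'E'
from h import *
from plant import robot
a=.371
robot.move_straight(P(a,.046,.036,.091),vel=.1)
print(robot.move_straight(P(a,.046,.036,.0755),vel=.06,contact_N=5))
for l in (.025,.02,.016,.012,.008,.004,.001,-.002):
    c=robot.move_straight(P(a,.046,l,.0755),vel=.04,contact_N=8)
    s=robot.sense();print(l,c,s["wrist_force"].round(2))
    if c:break
save(robot,"w4","wrist",(140,80,420,340),2);print(s["t"])
E
```

```text
False
0.025 False [ 2.82 -0.95 -0.72]
0.02 False [ 1.98 -0.38  0.51]
0.016 False [ 2.82 -0.8   0.49]
0.012 False [ 2.37 -0.07  1.14]
0.008 False [ 3.68  1.1  -0.63]
0.004 False [ 7.08  3.35 -2.59]
0.001 False [10.38  5.51 -4.95]
-0.002 False [10.57  6.3  -5.44]
12.8583
```

View pics/w4.png

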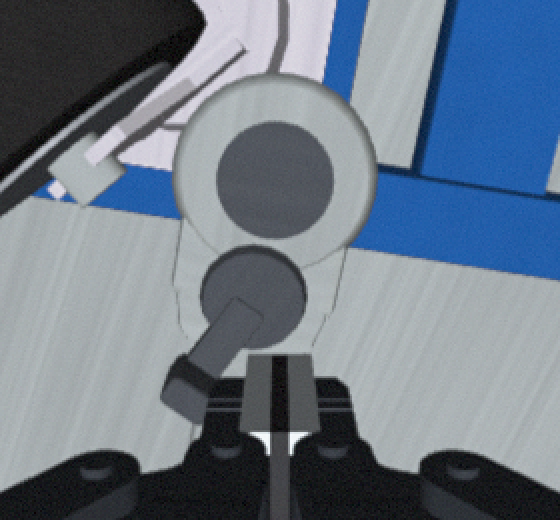

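The tab now sits at (185,385), on the clockwise side of the handle, about 0.48 rad off its line. The lever is fully over. I back off, open partly, and measure the new handle angle and the tip height.

```bash
python3 - <<'E'
from h import *
from plant import robot
a=.371
robot.move_straight(P(a,.046,.025,.0755),vel=.1)
robot.move_straight(P(a,.046,.025,.17),vel=.25)
robot.goto(P(.1,.28,.15,.17),O(.2))
robot.grip(.38)
f=robot.grab_frame("top");w=robot.grab_frame("wrist");s=robot.sense();print(s["t"],s["tcp_pos"],s["opening"])
im=f["image"];m=(im.max(2)<75).astype(np.uint8);M=np.zeros_like(m)
M[130:230,235:312]=m[130:230,235:312]
cs=[c for c in cv2.findContours(M,0,2)[0] if cv2.contourArea(c)>60]
for c in cs:
    r=cv2.minAreaRect(c);X=ray(f,[r[0]],.079)[0];v=X[:2]-H;print(r,X,"a",np.arctan2(v[0],-v[1]),np.linalg.norm(v))
cv2.imwrite("pics/t5.png",im[:,:,::-1])
cv2.imwrite("pics/w5.png",w["image"][:,:,::-1])
# fingertip lowest z
for u in range(220,345,8):
  o=[]
  for v in range(230,330,10):
    z=float(w["range_z"][v,u])
    if 0<z<.2:
      X=w["R"].T@(np.array([(u-w["cx"])/w["fx"]*z,(v-w["cy"])/w["fy"]*z,z])-w["t"]);o.append((v,round(X[2]-s["tcp_pos"][2],3)))
  print(u,o[:3])
cv2.imwrite("pics/c5.png",np.hstack([im[100:300,130:400,::-1],w["image"][180:380,140:420,::-1]]))
E
```

```text
15.4 [ 0.73108128 -0.18828596  0.17014075] 0.3797599311943212
((279.90594482421875, 176.7560272216797), (12.676844596862793, 38.638648986816406), 79.2156982421875) [ 0.58991839 -0.08424007  0.079     ] a 0.22217617139435036 0.16345782712192417
220 [(270, np.float64(0.035)), (280, np.float64(0.044)), (290, np.float64(0.052))]
228 [(260, np.float64(0.026)), (270, np.float64(0.036)), (280, np.float64(0.044))]
236 [(260, np.float64(0.026)), (270, np.float64(0.036)), (280, np.float64(0.036))]
244 []
252 []
260 []
268 []
276 []
284 []
292 []
300 []
308 []
316 []
324 [(260, np.float64(0.026)), (270, np.float64(0.036)), (280, np.float64(0.04))]
332 [(260, np.float64(0.026)), (270, np.float64(0.035)), (280, np.float64(0.044))]
340 [(270, np.float64(0.036)), (280, np.float64(0.044)), (290, np.float64(0.05))]
```

View pics/c5.png

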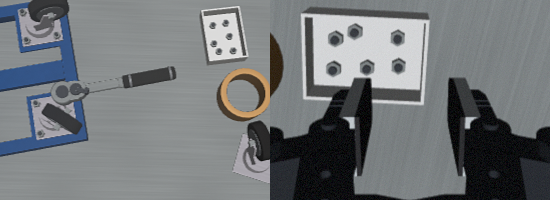

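The top view shows the handle at a≈0.22 rad and the head and bystanders clear. Both tips stand about 25 mm behind the TCP. I cage the grip and start stroking.

```bash
cat >> h.py <<'E'
RG=.163;ZG=.040
def tau(robot,a,f0,n=5):
    F=[]
    for _ in range(n): s=robot.sense();F.append(s["wrist_force"]-f0);robot.sleep(.02)
    F=np.mean(F,0);d=np.array([np.sin(a),-np.cos(a)]);nn=np.array([np.cos(a),np.sin(a)])
    r=(s["tcp_pos"][:2]-H)@d
    return F[:2]@nn*r,F[:2]@d,s
def back(robot,a,a1,step=.15,vel=.25):
    while a<a1-1e-6:
        a=min(a+step,a1);robot.move_straight(P(a,RG,0,ZG),vel=vel,attitude=O(a))
    return a
def work(robot,a,a1,f0,step=.1,vel=.1):
    log=[]
    while a>a1+1e-6:
        a=max(a-step,a1)
        c=robot.move_straight(P(a,RG,0,ZG),vel=vel,attitude=O(a),contact_N=6)
        s=robot.sense();v=s["tcp_pos"][:2]-H;am=np.arctan2(v[0],-v[1])
        t,fr,s=tau(robot,am,f0,2);log.append((round(am,3),round(float(t),2)))
        if c:
            print("contact",am,t,fr)
            if t>.85: return am,True,log
            a=am
    return a,False,log
E
python3 - <<'E'
from h import *
from plant import robot
import json
a=.222
robot.grip(.45)
robot.goto(P(a,RG,0,.13),O(a))
robot.sleep(.3);f0=np.mean([(robot.sleep(.02),robot.sense()["wrist_force"])[1] for _ in range(10)],0);print(f0)
json.dump(list(f0),open("f0.json","w"))
print("down",robot.move_straight(P(a,RG,0,ZG),vel=.1,contact_N=5))
robot.grip(.36)
t,fr,s=tau(robot,a,f0);print(t,fr,s["wrist_force"],s["opening"],s["t"])
a=back(robot,a,.9)
t,fr,s=tau(robot,a,f0);print("back",t,fr,s["tcp_pos"],s["t"])
w=save(robot,"w6","wrist");g=save(robot,"s6","scene")
cv2.imwrite("pics/c6.png",np.hstack([w["image"][60:360,130:430,::-1],g["image"][120:420,200:500,::-1]]))
E
```

```text
[-0.08835198  0.15391765 -0.01989689]
down False
-0.05406285543473833 0.07098279501730888 [-0.23203893  0.25256433 -0.37428994] 0.35767096958627376 18.2167
back 0.03889517758320661 0.07160711784401697 [ 0.6808464  -0.02701251  0.03996306] 19.75
```

View pics/c6.png

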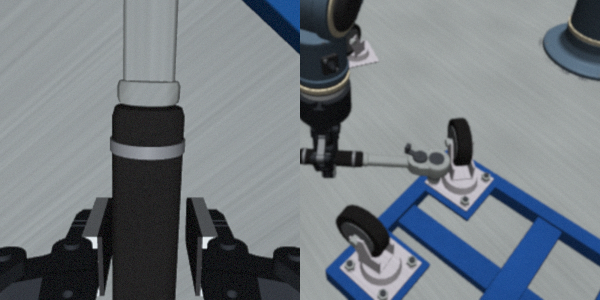

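The wrist view shows the sleeve caged between the pads. The scene view shows the handle swung counter-clockwise, with the tab still on the far (clockwise) side. Now the working strokes.

```bash
python3 - <<'E'
from h import *
from plant import robot
import json
f0=np.array(json.load(open("f0.json")))
a=.9
for k in range(2):
    a,seat,log=work(robot,a,-.42,f0);print(log,seat,robot.sense()["t"])
    if seat:break
    a=back(robot,a,.95)
    t,fr,s=tau(robot,a,f0,2);print("back",t,fr,s["t"])
E
```

```text
[(np.float64(0.796), -0.0), (np.float64(0.704), 0.21), (np.float64(0.602), 0.22), (np.float64(0.501), 0.35), (np.float64(0.401), 0.17), (np.float64(0.301), 0.27), (np.float64(0.202), 0.14), (np.float64(0.102), 0.11), (np.float64(0.002), 0.22), (np.float64(-0.098), 0.17), (np.float64(-0.198), 0.18), (np.float64(-0.298), 0.18), (np.float64(-0.398), 0.25), (np.float64(-0.416), 0.41)] False 24.7
back -0.002668232536509705 0.3498011350906835 27.6667
[(np.float64(0.846), -0.01), (np.float64(0.751), 0.09), (np.float64(0.655), 0.14), (np.float64(0.553), 0.29), (np.float64(0.451), 0.19), (np.float64(0.351), 0.19), (np.float64(0.251), 0.11), (np.float64(0.152), 0.14), (np.float64(0.052), 0.09), (np.float64(-0.048), 0.11), (np.float64(-0.148), 0.21), (np.float64(-0.248), 0.16), (np.float64(-0.348), 0.17), (np.float64(-0.414), 0.44)] False 32.5333
back -0.07491917110079291 0.4504481245682182 35.5
```

```bash
python3 - <<'E'
from h import *
from plant import robot
import json
f0=np.array(json.load(open("f0.json")))
a,seat,log=work(robot,.95,-.42,f0);s=robot.sense();print(log,seat,s["t"],s["torque"],a)
json.dump(a,open("a.json","w"))
E
```

```text
contact 0.6066141110511905 1.0393257849056732 1.0348484986564568
[(np.float64(0.845), -0.0), (np.float64(0.751), -0.08), (np.float64(0.657), 0.29), (np.float64(0.607), 1.04)] True 36.8083 [ 0.32160646 -0.9946641   0.04240626] 0.6066141110511905
```

```bash
python3 - <<'E'
from h import *
from plant import robot
import json
f0=np.array(json.load(open("f0.json")));a=json.load(open("a.json"))
log=[];t=1
for k in range(40):
    a-=.008 if t<1.7 else .004
    robot.move_straight(P(a,RG,0,ZG),vel=.02,attitude=O(a))
    v=robot.sense()["tcp_pos"][:2]-H;am=np.arctan2(v[0],-v[1])
    t,fr,s=tau(robot,am,f0,5)
    log.append((round(a,3),round(am,3),round(float(t),2),round(float(fr),1)))
    if t>2.18: break
print(log,s["t"],s["torque"],s["wrist_force"],s["tcp_pos"])
E
```

```text
[(0.599, np.float64(0.617), 0.95, -0.5), (0.591, np.float64(0.609), 0.94, -0.7), (0.583, np.float64(0.602), 1.02, -0.5), (0.575, np.float64(0.596), 1.09, -1.2), (0.567, np.float64(0.589), 1.2, -0.3), (0.559, np.float64(0.583), 1.29, -0.8), (0.551, np.float64(0.576), 1.4, -0.7), (0.543, np.float64(0.569), 1.43, -0.0), (0.535, np.float64(0.562), 1.46, -0.4), (0.527, np.float64(0.555), 1.53, 0.1), (0.519, np.float64(0.548), 1.61, -0.2), (0.511, np.float64(0.54), 1.59, -0.1), (0.503, np.float64(0.533), 1.74, -0.0), (0.499, np.float64(0.531), 1.77, -0.0), (0.495, np.float64(0.527), 1.84, -0.4), (0.491, np.float64(0.524), 1.77, -0.5), (0.487, np.float64(0.52), 1.92, -0.3), (0.483, np.float64(0.517), 1.92, -0.5), (0.479, np.float64(0.513), 1.96, -0.2), (0.475, np.float64(0.509), 2.0, -0.3), (0.471, np.float64(0.506), 1.98, -0.3), (0.467, np.float64(0.502), 2.03, 0.0), (0.463, np.float64(0.499), 2.04, -0.3), (0.459, np.float64(0.495), 2.11, 0.0), (0.455, np.float64(0.492), 2.08, -0.5), (0.451, np.float64(0.488), 2.12, -0.1), (0.447, np.float64(0.484), 2.19, -0.3)] 45.7917 [ 1.35255126 -2.18330919  0.08618626] [11.45941594  6.60570694 -6.14795137] [ 0.629245   -0.06788211  0.04058976]
```

Tight at about 2.19 Nm. Now I unload, release, lift off and check.

```bash
python3 - <<'E'
from h import *
from plant import robot
import json
f0=np.array(json.load(open("f0.json")));a=.447
for k in range(40):
    a+=.01
    robot.move_straight(P(a,RG,0,ZG),vel=.08,attitude=O(a))
    t,fr,s=tau(robot,a,f0,2)
    if t<.1:break
print(a,t,s["t"])
robot.grip(.6);t,fr,s=tau(robot,a,f0,3);print(t,fr,s["wrist_force"])
robot.move_straight(P(a,RG,0,.15),vel=.15)
robot.goto(P(a,.3,.1,.22),O(a))
f=save(robot,"t7","top");g=save(robot,"s7","scene");s=robot.sense();print(s["t"],s["wrist_force"])
cv2.imwrite("pics/c7.png",np.vstack([np.hstack([f["image"][80:320,120:420,::-1],g["image"][120:360,120:420,::-1]])]))
E
```

```text
0.6270000000000001 0.08401537618985537 50.8917
0.0013387888141832296 -0.057010411233018345 [-0.39622294 -0.1057737   0.62615552]
53.0333 [ 0.42126876 -0.00332991  0.35981691]
```

View pics/c7.png

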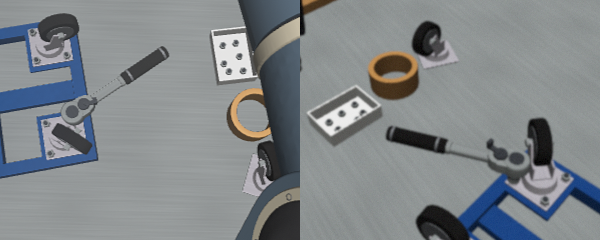

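The tab is still on the clockwise side, the handle is free, and the bystanders stand where they were. I hand in.

```bash
python3 -c "
from plant import robot
robot.close_job()"
```

```text
the job is handed in; nothing more can be done
```

The nut is run down and pulled to about 2.2 Nm, and the job is handed in at about 53 s of the 72 s limit. No verdict was reported, so this rests on my own checks.

- **Lever:** I flipped it fully over to tighten. The picture right after showed it about 0.48 rad off the handle's line on the clockwise side, and it was still on that side in the last picture.
- **Run-down:** With the grip loosely caged in the jaws, I made two full clockwise strokes. The nut seated early in the third, where the torque jumped from 0.3 to 1.0 Nm.
- **Tightening:** I pulled on in small steps to 2.19 Nm, worked out from the wrist force and the distance to the nut axis. The nut itself may have had about 2.05 Nm once the handle's 0.15 Nm friction is taken off. That is still within 1.7 to 2.8 Nm.
- **Letting go:** I eased the load off, opened the jaws and lifted clear, with the wrist force back near zero. By eye, the spare castor, tape roll and nut tray stand where they were.

**What disagreed**
- **Fingertip position:** The shut fingertips measured about 24 mm behind the TCP, not 11 mm ahead as stated. My first two pushes therefore passed over the tab without touching it.
- **Running torque:** Readings while the nut ran were 0.1 to 0.4 Nm, below the stated 0.4 to 0.55 Nm. I took them with the arm stopped between steps.
- **Vertical force:** During the final pull about 6 N of vertical force also showed on the wrist, and I did not find its cause.

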